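Unlock the spice drawer and put its key away

ROBOT

A 6-joint arm with a two-finger parallel gripper is mounted at the origin on the work surface. World frame = base frame: x ahead of the robot, y to its left, z up, the work surface at z = 0. Lengths are in mm, angles in rad, forces in N, time in s.
With the tool pointing down it reaches from about 250 to 800 mm from the base axis. Payload 3.9 kg.
Tool frame: the origin (TCP) lies at the very end of the fingers, on their centre line; the grasp point (between the pads) lies 19 mm behind it; z points along the fingers, y is the direction in which the jaws open and shut (so a half turn about z gives the same grasp; the last joint's range is limited). The gripper opens to 85 mm and grips with 20 to 120 N. Pads are 22 mm wide; open, the fingers measure 114 mm over their backs; the gripper's body (76 mm by 85 mm) begins 54 mm behind the grasp point. The pads swing forward as they close: fully open they stand 13 mm farther back than shut.
Start: joints at [-1.191, 0.26, -0.138, 1.173, 0, 1.571], TCP at [194.63, -487.58, 231.304] pointing down, gripper open.
Joint ranges: [-2.78, 2.78], [-0.83, 1.72], [-1.28, 1.37], [-1.9, 2.12], [-1.57, 1.48], [-3.14, 3.14]. Speed limits (rad/s): [2.57, 2.57, 3.14, 3.14, 3.14, 3.14].

INTERFACE

Orientations are given as a unit quaternion [x, y, z, w].
In Python, from station import env gives the robot as it stands. Calls block until the motion is done:
- env.move_to(position, orientation): joint-space move of the TCP to a pose.
- env.movel(position, orientation=None, v=150): straight line of the TCP; orientation=None keeps the orientation; v is the mean speed in mm/s.
- env.goto_joints(angles): joint-space move.
- env.set_gripper(opening, squeeze=None): opening from 0.0 (shut) to 1.0 (fully open); squeeze is the grip in N (None keeps the last); returns when the fingers have stopped.
- env.pause(seconds).
- env.inverse_kinematics(position, orientation): joint angles nearest the present ones, or None.
- env.sense(): the state.
- env.read_camera(name): name is "side" or "top" or "wrist"; returns the picture (420x560x3 uint8, blue, green, red); there is no depth.
- env.camera_model(name): a dict with "K" (3x3 intrinsics, pixels), "R" (3x3) and "t" (3): a world point X has camera coordinates R X + t. Camera axes: x right, y down, z forward; pixel columns grow to the right and rows downward; lengths in mm; the calibration is good to about 2 mm. The wrist camera is an equidistant fisheye: a pixel r from the principal point sees the ray r / f radians off the axis. A picture is of the moment at which its call begins: read the wrist's pose just before it. camera_model takes no time and is no camera call; for the wrist camera it gives the pose at the moment of the call.
A pose or a line that the arm cannot do raises env.Unreachable and nothing moves.
- env.finish_job(): hands the job in, once; it reports no verdict.
Trained networks look in the newest picture that a camera, given by its name, has taken for a name from the list of things; names that differ only in an ending like _2 or _b are one class to them, and where a whole thing is asked for, a point or a joint stands for the part that bears it (a point fixed in the world has none). Each returns a list of dicts, best first, with "p" (0 to 1); they miss things now and then, are a little off and sometimes report something else, mostly with a low value. They report only what shows in the picture. A call takes as long as a camera call. They do not tell look-alikes from the thing itself.
- env.recognise(camera, name): "xyz" ([x, y, z] in mm, in world coordinates, good to about 4 mm: the middle of the surface that is visible of it).
- env.silhouettes(camera, name): "mask" (420x560 bool, what is visible of it).
- env.spot_point(camera, name): "xyz" ([x, y, z] in mm, in world coordinates, good to about 4 mm: a listed point, or the origin of a listed thing).
The state is a dict: "clock": time; "joint_pos": joint angles; "joint_vel": joint speeds; "joint_efforts": joint torques, N m; "tcp_pos": TCP position; "tcp_rot": TCP orientation; "wrist_force": force on the tool from outside, world axes, zero at the start; "torque": the same for the moment, N m; "opening": opening from 0.0 (shut) to 1.0 (fully open).
Only numpy, scipy, OpenCV 4.12 (cv2) and the standard library are available. Lean on these libraries where they do the work, as an engineer would, in place of code of your own. Each camera call takes 0.05 s, during which the arm holds its last target.

TASK

Open the locked spice drawer with the key that is in its lock: turn the key clockwise until the drawer springs out, gently turn it back to its stop, the only position where it comes out, and draw it straight out without forcing the lock. Then put the key in the cazuela, not letting it fall from a height, and leave the jars standing in the drawer and everything else where it is.

Things in the scene. Friction and masses are not known exactly. Their poses are not given: they have to be found in the camera images.
- cabinet: Fixed grey steel drawer unit, 200 x 200 x 90 mm (x, y, z); origin at the centre of its underside, z up, drawer front facing its -x. The lock stands on its top: a round steel barrel 50 mm across, set skew in the cabinet by an unknown 0 to 0.5 rad either way about the vertical, so the cabinet's axes tell only roughly where the key comes out.
- lock_top (a point): On the lock's axis, level with its top face, 22 mm above the cabinet's top; axes are the cabinet's. The top plate has a hole with one notch, which passes the key's lug only at the anticlockwise stop (from above), within 0.05 rad; there the key's x points along the cabinet's +x, plus the skew. At the start the key is 0.2 to 1.35 rad clockwise of that stop.
- lock_twist (a joint): Twist of the lock barrel in its springy mount under the torque on the key, rad, anticlockwise from above positive; 0 at rest, 6 N m per rad; beyond 0.05 rad (0.3 N m) either way it is being wrenched. Turning the key takes about 0.05 N m; the clockwise stop is 1.8 rad from the anticlockwise one; key and lock have play of 0.05 rad and 0.6 mm sideways, either way.
- key_bow (a point): Centre of the bow of the loose steel key (60 g, 84 mm long) upright in the lock. The bow is a flat plate 28 mm wide (x), 8 mm thick (y), 34 mm high (z, up from the shank); its lower edge is 6 mm above the lock's top face. The foot of the shank is 67 mm below this point. The key must rise 44 mm to be clear of the lock.
- key: The same key; origin at the foot of its shank, axes as of the bow. The shank is round, 8 mm thick, 50 mm long; the lug on its +x side reaches 16 mm from its axis, is 6 mm wide and lies 31 to 37 mm above the foot (in the lock, 3 mm under the top plate).
- drawer (a joint): How far the drawer is out of the cabinet, m, along the cabinet's -x; 0 shut, 0.075 fully out. The key releases it when its x axis points about 1.2 rad clockwise of the cabinet's +x (0.7 to 1.7 rad from the anticlockwise stop); a spring of 3 to 4 N then pushes it out by itself in about half a second.
- jar0: Closed glass spice jar 38 mm across, 55 mm high, standing in the drawer; origin at the centre of its underside.
- jar1: The other closed glass jar, same size, on the drawer's other side.
- cazuela: Open green glazed round dish, 180 mm across the rim, 45 mm high, walls 6 mm, floor 7 mm thick; origin at the centre of its underside. The flat floor is about 138 mm across.
- pan: Paella pan, 240 mm across, 35 mm high, with two wire handles; origin at the centre of its underside.
- trivet: Round wire trivet, 128 mm across, 18 mm high; origin at the centre of its underside.
- spoon: Wooden spoon 260 mm long lying on the sideboard; origin on its underside.
Things that resemble listed ones, but are neither listed nor needed, are in the scene too. Of the things shaped like the cazuela, the green one is meant.

How it is judged:
By the outcome, as a careful person would: the job done as asked, in the order asked, and still so for the second after the job is handed in, with the robot touching nothing.
It also fails if it takes over 72 s, if anything falls off the work surface, if the arm or the gripper's body presses on something with over 40 N, if the wrist force passes 120 N, or if a joint passes its speed limit or range.

## Working session

There is one attempt and no reset: what is moved stays moved. The work goes in short steps, each a Python script; the robot and the scene stay as the last script left them, time stands still between calls to the robot, and variables do not carry over. Pictures are saved under pics/ and viewed, and the job is handed in when it is done.

```bash
ls; mkdir -p pics
python3 - <<'E'
from station import env
import cv2
for n in("side","top","wrist"):
    im=env.read_camera(n); cv2.imwrite(f"pics/{n}0.png",im)
    for t in("key_bow","lock_top","cabinet","cazuela","key"):
        try: print(n,t,[( [round(float(v)) for v in d["xyz"]],round(float(d["p"]),2)) for d in env.spot_point(n,t)])
        except Exception as e: print(n,t,e)
print(env.sense())
E
```

```text
pics
side key_bow [([601, 153, 135], 0.42)]
side lock_top [([597, 147, 111], 0.9), ([467, 519, -4], 0.48)]
side cabinet [([626, 145, 1], 0.83)]
side cazuela [([624, 145, 2], 0.69), ([294, -453, -2], 0.64), ([379, -145, 0], 0.58), ([620, -168, -5], 0.56), ([466, 517, 0], 0.56)]
side key []
top key_bow [([603, 146, 131], 0.42), ([598, 150, 111], 0.27)]
top lock_top []
top cabinet [([631, 144, 1], 0.66)]
top cazuela [([293, -451, 0], 0.96), ([620, -167, 0], 0.79), ([382, -141, 4], 0.74)]
top key [([600, 156, 64], 0.57)]
wrist key_bow []
wrist lock_top []
wrist cabinet []
wrist cazuela [([295, -452, 3], 0.89)]
wrist key []
{'clock': 0.9, 'joint_pos': array([-1.19099938e+00,  2.59952825e-01, -1.38066116e-01,  1.17268666e+00,
       -1.41246949e-05,  1.57076645e+00]), 'joint_vel': array([ 0.00034158,  0.00045997, -0.00049007, -0.00094982, -0.00098196,
       -0.00015231]), 'joint_efforts': array([ 2.84885064e-04, -4.05600250e+01,  2.54237598e+01,  9.19049708e-04,
       -2.57253869e-04,  7.10278854e-06]), 'tcp_pos': array([ 194.63526361, -487.60322343,  231.34192831]), 'tcp_rot': array([9.82020583e-01, 1.88773867e-01, 1.62650691e-06, 4.58801120e-05]), 'wrist_force': array([-0.52640533,  0.16604098,  0.4236124 ]), 'torque': array([-0.00617436, -0.0218234 , -0.00225101]), 'opening': 0.9956420227117535}
```

View pics/side0.png

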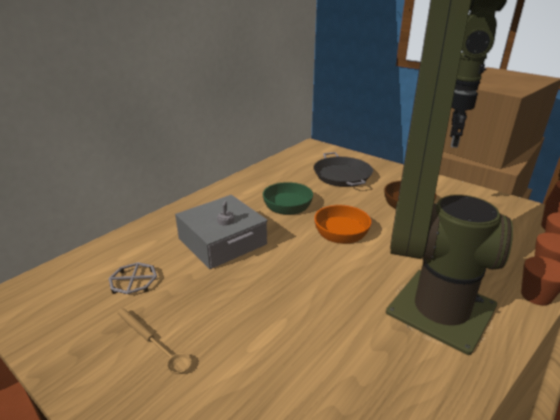

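View pics/top0.png

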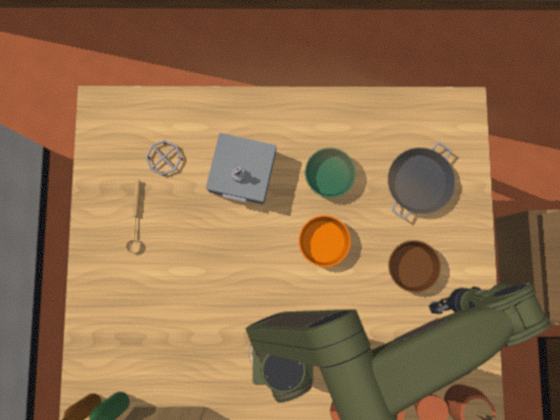

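View pics/wrist0.png

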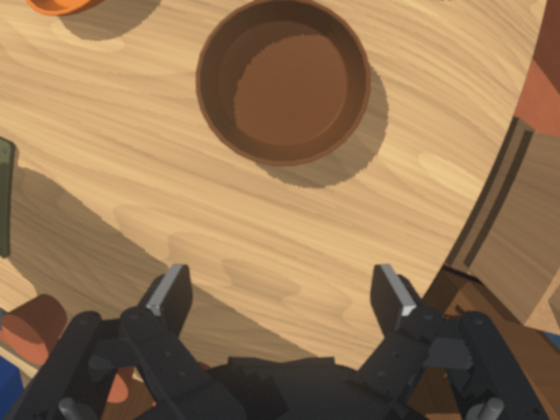

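```bash
cat > h.py <<'E'
from station import env
import numpy as np, cv2
from scipy.spatial.transform import Rotation as Rn
def down(a):
    """tool z down; jaw axis (tool y) at world angle a"""
    y=np.array([np.cos(a),np.sin(a),0]);z=np.array([0,0,-1.]);x=np.cross(y,z)
    return Rn.from_matrix(np.stack([x,y,z],1)).as_quat()
def ray(m,u,v):
    K,R,t=[np.array(m[k],float) for k in("K","R","t")]
    a,b=(u-K[0,2])/K[0,0],(v-K[1,2])/K[1,1]; r=np.hypot(a,b)
    d=np.array([a/r*np.sin(r),b/r*np.sin(r),np.cos(r)]) if r>1e-9 else np.array([0,0,1.])
    return -R.T@t, R.T@d
def px2z(m,u,v,z):
    c,d=ray(m,u,v); return c+d*(z-c[2])/d[2]
def proj(m,X,fish=True):
    K,R,t=[np.array(m[k],float) for k in("K","R","t")]
    p=R@np.array(X,float)+t
    if fish:
        r=np.hypot(p[0],p[1]); th=np.arctan2(r,p[2]); q=p[:2]/r*th
    else: q=p[:2]/p[2]
    return K[0,0]*q[0]+K[0,2],K[1,1]*q[1]+K[1,2]
E
python3 - <<'E'
from h import *
s=env.sense();m=env.camera_model("wrist");c=-np.array(m["R"]).T@np.array(m["t"])
Rt=Rn.from_quat(s["tcp_rot"])
print(Rt.as_matrix().round(3));print("cam in tool",Rt.inv().apply(c-s["tcp_pos"]), (np.array(m["R"])@Rt.as_matrix()).round(3),m["K"])
for p in([600,150,300],[520,150,300],[520,150,260]):
  for a in np.arange(-3,3.2,.4):
    try:j=env.inverse_kinematics(p,down(a))
    except Exception as e:j=None
    print(p,round(a,2),None if j is None else np.round(j,2))
mt=env.camera_model("top")
print(proj(mt,[628,145,90],False),proj(mt,[600,150,112],False))
E
```

```text
[[ 0.929  0.371  0.   ]
 [ 0.371 -0.929 -0.   ]
 [-0.     0.    -1.   ]]
cam in tool [  78.13436141   -0.20174855 -142.91801147] [[ 0.001  1.     0.   ]
 [-0.952  0.001 -0.306]
 [-0.306  0.     0.952]] [[325.1922621    0.         280.8687529 ]
 [  0.         325.1922621  206.69413717]
 [  0.           0.           1.        ]]
[600, 150, 300] -3.0 [ 0.24  0.41  0.27  1.42  0.   -1.47]
[600, 150, 300] -2.6 [ 0.24  0.41  0.27  1.42  0.   -1.87]
[600, 150, 300] -2.2 [ 0.24  0.41  0.27  1.42  0.   -2.27]
[600, 150, 300] -1.8 [ 0.24  0.41  0.27  1.42  0.   -2.67]
[600, 150, 300] -1.4 [ 0.24  0.41  0.27  1.42  0.   -3.07]
[600, 150, 300] -1.0 [0.24 0.41 0.27 1.42 0.   2.82]
[600, 150, 300] -0.6 [0.24 0.41 0.27 1.42 0.   2.42]
[600, 150, 300] -0.2 [0.24 0.41 0.27 1.42 0.   2.02]
[600, 150, 300] 0.2 [0.24 0.41 0.27 1.42 0.   1.62]
[600, 150, 300] 0.6 [0.24 0.41 0.27 1.42 0.   1.22]
[600, 150, 300] 1.0 [0.24 0.41 0.27 1.42 0.   0.82]
[600, 150, 300] 1.4 [0.24 0.41 0.27 1.42 0.   0.42]
[600, 150, 300] 1.8 [0.24 0.41 0.27 1.42 0.   0.02]
[600, 150, 300] 2.2 [ 0.24  0.41  0.27  1.42  0.   -0.38]
[... 1368 characters left out ...]
, 260] -0.6 [ 0.28  0.28 -0.04  1.25  0.    2.45]
[520, 150, 260] -0.2 [ 0.28  0.28 -0.04  1.25  0.    2.05]
[520, 150, 260] 0.2 [ 0.28  0.28 -0.04  1.25  0.    1.65]
[520, 150, 260] 0.6 [ 0.28  0.28 -0.04  1.25  0.    1.25]
[520, 150, 260] 1.0 [ 0.28  0.28 -0.04  1.25  0.    0.85]
[520, 150, 260] 1.4 [ 0.28  0.28 -0.04  1.25  0.    0.45]
[520, 150, 260] 1.8 [ 0.28  0.28 -0.04  1.25  0.    0.05]
[520, 150, 260] 2.2 [ 0.28  0.28 -0.04  1.25  0.   -0.35]
[520, 150, 260] 2.6 [ 0.28  0.28 -0.04  1.25  0.   -0.75]
[520, 150, 260] 3.0 [ 0.28  0.28 -0.04  1.25  0.   -1.15]
(np.float64(239.61347376749904), np.float64(166.67209647852252)) (np.float64(237.4847673771003), np.float64(173.4747057393489))
```

Run:
```python
from h import *
env.move_to([660,150,215],down(np.pi/2))
m=env.camera_model("wrist");im=env.read_camera("wrist");cv2.imwrite("pics/w1.png",im)
np.savez("m1.npz",**{k:np.array(m[k]) for k in("K","R","t")})
for t in("key_bow","lock_top","cabinet","key"):
    print(t,[( np.round(d["xyz"],1),round(float(d["p"]),2)) for d in env.spot_point("wrist",t)])
for t in("key_bow","key"):
    d=env.silhouettes("wrist",t)
    for i,q in enumerate(d): print(t,q["p"],q["mask"].sum()); np.save(f"mask_{t}{i}.npy",q["mask"])
print(env.sense()["clock"],env.sense()["tcp_pos"])
```

```text
key_bow [(array([602.9, 150.5, 137.1]), 0.98)]
lock_top [(array([597.1, 147.2, 115.2]), 0.95)]
cabinet [(array([628.6, 137.8,  -1.4]), 0.61)]
key [(array([601.8, 151.8,  71.7]), 0.82)]
key_bow 0.72 655
key 0.87 636
4.0333 [660.04945905 149.68323285 215.02906165]
```

View pics/w1.png

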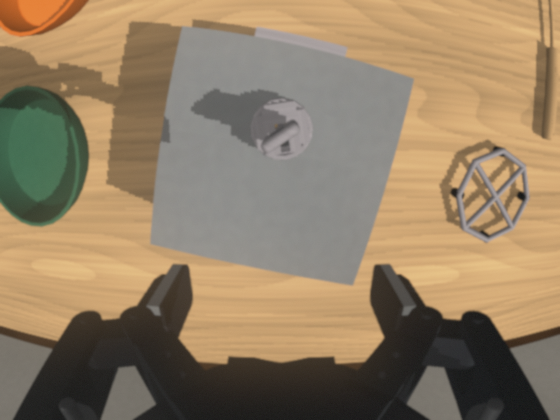

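Run:
```python
from h import *
m=dict(np.load("m1.npz"))
im=cv2.imread("pics/w1.png")
c=im[80:180,220:340]; cv2.imwrite("pics/w1z.png",cv2.resize(c,None,fx=6,fy=6,interpolation=cv2.INTER_CUBIC))
P=[px2z(m,*p,90) for p in[(180,27),(413,80),(353,285),(150,243)]]
print(np.round(P,1),np.mean(P,0))
for i in range(4):
    e=P[(i+1)%4]-P[i];print(np.linalg.norm(e),np.arctan2(e[1],e[0]))
for r in("key_bow","key"):
    k=np.load(f"mask_{r}0.npy");ys,xs=np.nonzero(k);print(r,xs.min(),xs.max(),ys.min(),ys.max())
```

```text
[[510.4  65.1  90. ]
 [554.4 261.6  90. ]
 [748.  219.5  90. ]
 [704.   23.9  90. ]] [629.18720114 142.50840686  90.        ]
201.2828376586082 1.3505966990171625
198.10833496197222 -0.2141916862957287
200.47595592281442 -1.7917893547514216
197.95577679401384 2.931482121830473
key_bow 262 299 119 152
key 262 299 120 152
```

View pics/w1z.png

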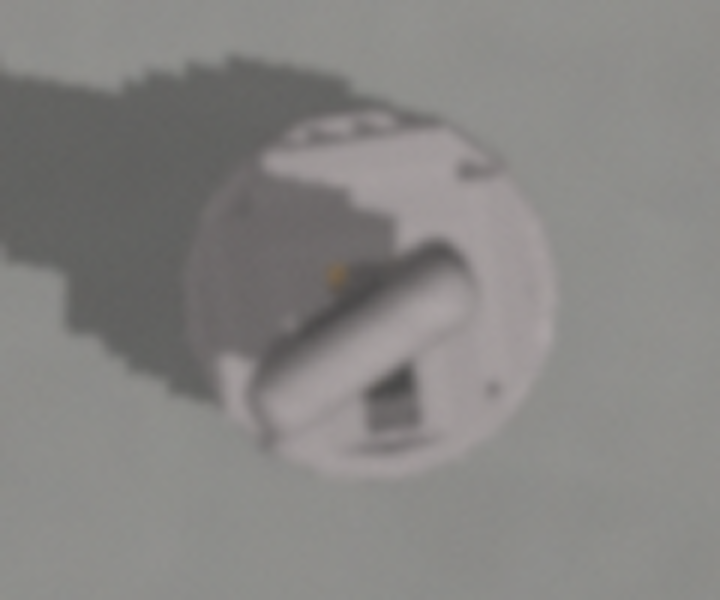

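Run:
```python
from h import *
m=dict(np.load("m1.npz"))
f=lambda x,y:(220+x/6-.42,80+y/6-.42)
C=px2z(m,*f(371,293),112)
N=px2z(m,*f(395,410),112)
N2=[px2z(m,*f(*p),112) for p in((372,432),(420,427))]
A=px2z(m,*f(448,268),150);B=px2z(m,*f(274,412),150)
ang=lambda v:np.arctan2(v[1],v[0])
print("C",C,"notch",N,ang(N-C),N2,[np.linalg.norm(q-C) for q in N2],ang(np.mean(N2,0)-C))
print("bow",A,B,(A+B)/2,np.linalg.norm(A-B),ang(B-A))
# notch mouth edges at outside / sanity: project known model
k=np.load("mask_key_bow0.npy");print(np.argwhere(k).mean(0))
```

```text
C [598.74733827 149.49334654 112.        ] notch [613.65548959 152.52684997 112.        ] 0.20073899949887877 [array([616.48346334, 149.61694163, 112.        ]), array([615.8329502 , 155.70090254, 112.        ])] [np.float64(17.7365557088698), np.float64(18.178335637967184)] 0.17985144764373942
bow [593.36907806 157.57437219 150.        ] [608.8619273  139.04447064 150.        ] [601.11550268 148.30942141 150.        ] 24.153377175758575 -0.8744275296878945
[134.83664122 280.60916031]
```

Run:
```python
from h import *
env.movel([677,149.5,128],down(np.pi/2),v=150)
m=env.camera_model("wrist");im=env.read_camera("wrist");cv2.imwrite("pics/w2.png",im)
np.savez("m2.npz",**{k:np.array(m[k]) for k in("K","R","t")})
for t in("key_bow","lock_top"):
    print(t,[( np.round(d["xyz"],1),round(float(d["p"]),2)) for d in env.spot_point("wrist",t)])
c=im[30:180,180:380]; cv2.imwrite("pics/w2z.png",cv2.resize(c,None,fx=4,fy=4,interpolation=cv2.INTER_CUBIC))
print(env.sense()["clock"],env.sense()["tcp_pos"])
```

```text
key_bow [(array([601.9, 151.2, 139.8]), 0.56)]
lock_top [(array([599.1, 147.4, 115.6]), 0.88)]
4.925 [677.87798676 149.74987696 129.70329963]
```

View pics/w2z.png

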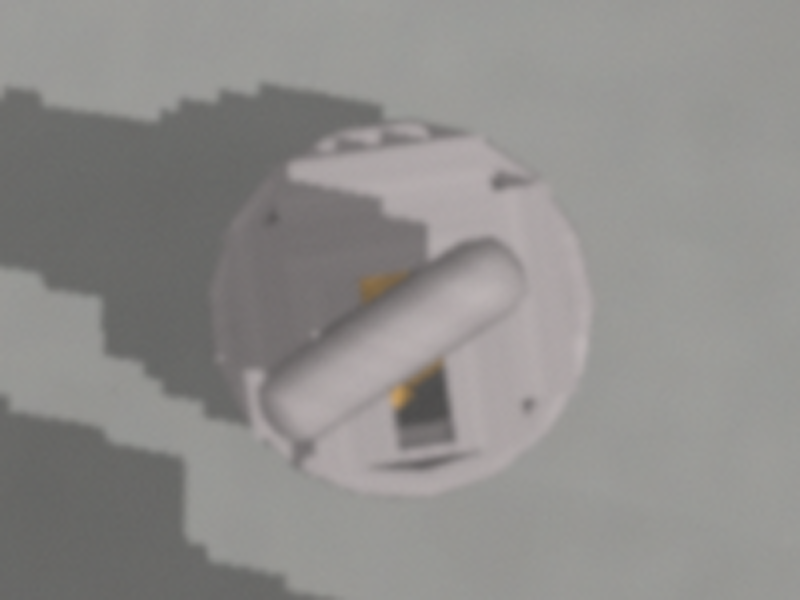

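Run:
```python
from h import *
m=dict(np.load("m2.npz"))
f=lambda x,y:(180+x/4-.375,30+y/4-.375)
g=lambda x,y,z:px2z(m,*f(x,y),z)
ang=lambda v:np.arctan2(v[1],v[0])
# lock circle
for z in(112,):
  e=[g(*p,z) for p in((215,310),(590,310),(402,495),(260,425),(530,455),(545,190))]
  A=np.array([[p[0],p[1],1] for p in e]);b=-(A[:,0]**2+A[:,1]**2)
  s=np.linalg.lstsq(A,b,rcond=None)[0];C=np.array([-s[0]/2,-s[1]/2,z]);print("C",C,np.sqrt(C[0]**2+C[1]**2-s[2]))
for p in((398,450),(455,440),(427,445),(375,467),(480,453),(427,463)): q=g(*p,112)-C;print(p,np.linalg.norm(q),ang(q))
print("notch edges",ang(g(455,440,112)-g(443,370,112)),"perp",ang(g(455,440,112)-g(398,450,112))-np.pi/2)
A=g(492,272,151);B=g(293,406,151);print("bow",(A+B)/2,np.linalg.norm(A-B),ang(B-A))
# long edges of bow, silhouettes
for z,(p,q) in((147,((456,243),(268,380))),(147,((525,290),(320,432)))): print(ang(g(*q,z)-g(*p,z)))
```

```text
C [599.7347249 149.7578541 112.       ] 22.78547351459253
(398, 450) 16.97421482318959 -0.04878696317065322
(455, 440) 16.853290830759626 0.3739979244874393
(427, 445) 16.552226299661253 0.16551375526422824
(375, 467) 19.415452298468395 -0.18943256715692802
(480, 453) 19.59816923010971 0.49124676729078104
(427, 463) 18.765325016517814 0.14635793536074657
notch edges 0.17434453409799092 perp 0.17926166407021515
bow [601.85254112 148.54264382 151.        ] 22.102204825156303 -0.9721822745338835
-0.9383522034893441
-0.955623069864075
```

```bash
cat >> h.py <<'E'
def show(tag=""):
    s=env.sense(); print(tag,round(s["clock"],2),np.round(s["tcp_pos"],1),"F",np.round(s["wrist_force"],1),"T",np.round(s["torque"],3),"op",round(s["opening"],3)); return s
E
python3 - <<'E'
from h import *
a=-0.95+np.pi/2
env.movel([677,149.5,190],v=250)
env.set_gripper(0.4)
env.move_to([600.7,149.3,185],down(a)); show("above")
m=env.camera_model("wrist");im=env.read_camera("wrist");cv2.imwrite("pics/w3.png",im)
np.savez("m3.npz",**{k:np.array(m[k]) for k in("K","R","t")})
print(proj(m,[600.7,149.3,152]),proj(m,[600.7,149.3,166]))
E
```

```text
above 6.8 [601.1 149.4 185.2] F [-0.2 -0.2  0. ] T [ 0.046 -0.04  -0.041] op 0.4
(np.float64(280.35568383533723), np.float64(241.88969324545536)) (np.float64(280.3383361408431), np.float64(252.1807256504504))
```

View pics/w3.png

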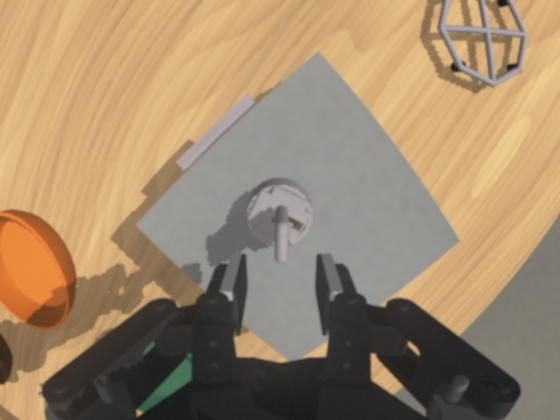

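Run:
```python
from h import *
m=dict(np.load("m3.npz"));im=cv2.imread("pics/w3.png")
cv2.imwrite("pics/w3z.png",cv2.resize(im[165:275,230:335],None,fx=5,fy=5,interpolation=cv2.INTER_CUBIC))
for th in(-.95,-.9):
  for C in((600.7,149.3),(601.7,148.5)):
    d=np.array([np.cos(th),np.sin(th)])
    print([tuple(np.round((np.array(proj(m,[C[0]+s*14*d[0],C[1]+s*14*d[1],152]))-[230,165])*5)) for s in(-1,1)], "lock",(np.array(proj(m,[*C,112]))-[230,165])*5)
```

```text
[(np.float64(252.0), np.float64(274.0)), (np.float64(252.0), np.float64(489.0))] lock [251.97817774 269.20323463]
[(np.float64(255.0), np.float64(284.0)), (np.float64(254.0), np.float64(498.0))] lock [254.42086952 277.3838219 ]
[(np.float64(246.0), np.float64(274.0)), (np.float64(257.0), np.float64(489.0))] lock [251.97817774 269.20323463]
[(np.float64(249.0), np.float64(284.0)), (np.float64(260.0), np.float64(498.0))] lock [254.42086952 277.3838219 ]
```

View pics/w3z.png

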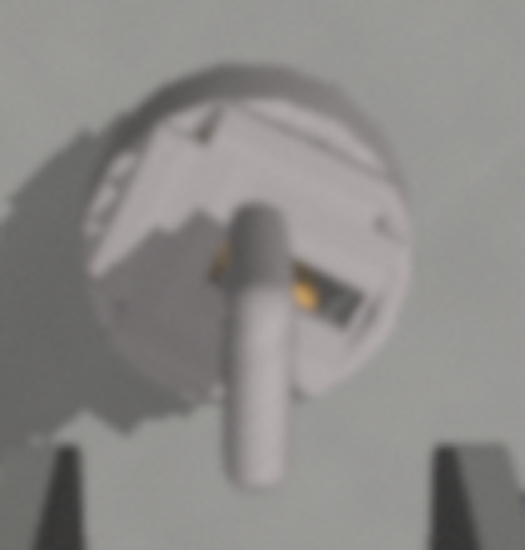

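Run:
```python
from h import *
a=-0.98+np.pi/2
p=np.array([600.7,149.3])+0.4*np.array([np.cos(a),np.sin(a)])
env.movel([*p,120],down(a),v=80); env.pause(.1);s=show("down")
for o in(.25,.15,.12):
    env.set_gripper(o,20); show(o)
```

```text
down 7.92 [601.7 149.7 120.8] F [ 0.  -1.1  0.1] T [-0.002  0.012 -0.011] op 0.398
0.25 8.2 [601.2 149.5 120.3] F [-0.1 -0.4  0.2] T [ 0.043 -0.019 -0.039] op 0.249
0.15 8.45 [601.  149.5 120. ] F [ 0.3 -0.1 -0.4] T [ 0.013 -0.001 -0.017] op 0.148
0.12 8.67 [601.  149.5 120. ] F [ 0.3 -0.3  1.2] T [-0.021 -0.004 -0.015] op 0.121
```

Run:
```python
from h import *
for o in(.105,.0):
    env.set_gripper(o,25); show(o)
env.pause(.15); show()
```

```text
0.105 8.88 [601.  149.5 120. ] F [ 0.4 -0.8 -0.3] T [ 0.037 -0.039  0.018] op 0.11
0.0 9.1 [600.7 149.4 120. ] F [-1.2 -0.2  1.3] T [-0.193  0.257 -0.017] op 0.087
 9.25 [600.8 149.4 120. ] F [-1.1 -0.7  0.9] T [-0.135  0.32   0.005] op 0.087
```

```bash
cat >> h.py <<'E'
def turn(th0,th1,p,step=.06,tmax=.2):
    n=max(1,int(np.ceil(abs(th1-th0)/step)))
    for th in np.linspace(th0,th1,n+1)[1:]:
        env.move_to(p,down(th+np.pi/2)); s=show(f"th {th:.3f}")
        if abs(s["torque"][2])>tmax: print("TORQUE");break
    return th
E
python3 - <<'E'
from h import *
turn(-.98,-1.22,[600.7,149.4,120])
E
```

```text
th -1.040 9.5 [600.8 149.5 120. ] F [-0.3 -1.1  0.8] T [-0.055  0.077  0.04 ] op 0.092
th -1.100 9.75 [600.9 149.5 120. ] F [ 0.2 -0.6  0.2] T [-0.04  -0.006  0.046] op 0.092
th -1.160 10.0 [601.  149.5 120. ] F [ 0.9  0.2 -0.1] T [-0.01  -0.049  0.051] op 0.089
th -1.220 10.25 [600.9 149.4 120. ] F [ 1.4 -1.3 -1.9] T [-0.043 -0.191  0.066] op 0.09
```

Turning at about 0.05 N m, as expected. Continuing.

Run:
```python
from h import *
turn(-1.22,-1.48,[600.7,149.4,120],.065)
env.pause(.3)
m=env.camera_model("wrist");cv2.imwrite("pics/w4.png",env.read_camera("wrist"));cv2.imwrite("pics/s4.png",env.read_camera("side"))
show()
```

```text
th -1.285 10.5 [600.9 149.4 120. ] F [ 1.4 -0.8  0.5] T [-0.09  -0.206  0.022] op 0.088
th -1.350 10.75 [600.9 149.3 120. ] F [ 2.1 -1.8 -0.9] T [-0.185 -0.233  0.041] op 0.091
th -1.415 11.0 [600.7 149.4 120. ] F [ 0.9 -1.2  1. ] T [-0.196 -0.233  0.026] op 0.094
th -1.480 11.25 [600.5 149.5 120. ] F [ 0.9 -0.6  0.4] T [-0.087 -0.126 -0.005] op 0.089
 11.65 [600.6 149.4 120. ] F [ 1.  -0.   0.2] T [-0.043 -0.046  0.008] op 0.085
```

View pics/w4.png

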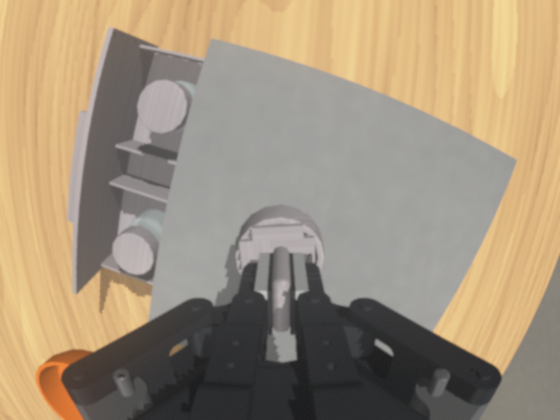

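View pics/s4.png

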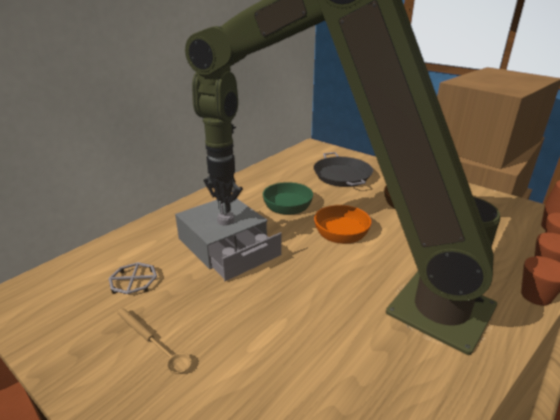

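Run:
```python
from h import *
p=[600.7,149.4,120]
turn(-1.48,-0.02,p,.1,.15)
```

```text
th -1.383 11.9 [600.5 149.4 120. ] F [-0.9 -0.6  1.2] T [-0.006  0.115  0.021] op 0.089
th -1.285 12.15 [600.  149.3 120. ] F [-2.1 -1.1  2.1] T [-0.09   0.486 -0.025] op 0.089
th -1.188 12.4 [600.  149.3 120. ] F [-3.5 -0.6  2. ] T [-0.202  0.677 -0.036] op 0.088
th -1.091 12.65 [600.1 149.3 119.9] F [-3.4 -0.9  3.8] T [-0.287  0.832  0.025] op 0.087
th -0.993 12.9 [600.1 149.3 119.9] F [-3.8 -0.6  4.4] T [-0.214  0.996 -0.099] op 0.091
th -0.896 13.15 [600.2 149.3 119.9] F [-4.8 -1.4  4.3] T [-0.282  1.161  0.003] op 0.09
th -0.799 13.4 [600.2 149.3 119.9] F [-5.1 -0.8  4.9] T [-0.284  1.291  0.01 ] op 0.087
th -0.701 13.65 [600.2 149.3 119.9] F [-5.6 -0.4  2.7] T [-0.251  1.216 -0.027] op 0.09
th -0.604 13.9 [600.3 149.3 119.9] F [-4.7 -2.   4. ] T [-0.279  1.172  0.02 ] op 0.088
th -0.507 14.15 [600.3 149.3 119.9] F [-5.8 -1.   4.1] T [-0.328  1.264 -0.034] op 0.093
th -0.409 14.4 [600.3 149.4 119.9] F [-4.2 -1.5  4.1] T [-0.293  1.207 -0.037] op 0.091
th -0.312 14.65 [600.4 149.3 119.9] F [-4.4 -1.2  3.8] T [-0.303  1.253 -0.078] op 0.089
th -0.215 14.9 [600.4 149.3 119.9] F [-5.4 -1.2  3.7] T [-0.335  1.169 -0.064] op 0.084
th -0.117 15.15 [600.6 149.2 119.9] F [-5.6 -2.3  4.4] T [-4.320e-01  1.131e+00 -1.000e-03] op 0.09
th -0.020 15.4 [600.9 149.2 119.9] F [-4.  -1.7  2.6] T [-0.496  0.998  0.001] op 0.088
```

Run:
```python
from h import *
p=[600.1,149.2,120]
env.movel(p,v=10);show()
turn(-.02,.24,p,.03,.12)
env.pause(.1);show()
```

```text
15.65 [600.7 149.2 120. ] F [-1.9 -2.8  0.7] T [-0.41  0.54 -0.05] op 0.09
th 0.009 15.9 [600.7 149.2 120. ] F [-1.3 -1.9  0.3] T [-0.44   0.325 -0.051] op 0.09
th 0.038 16.15 [600.7 149.2 120. ] F [-0.3 -1.6 -1.6] T [-0.452  0.116 -0.015] op 0.089
th 0.067 16.4 [600.6 149.2 120. ] F [-0.3 -1.  -1.3] T [-0.49  -0.039 -0.001] op 0.091
th 0.096 16.65 [600.6 149.2 120.1] F [ 0.6 -2.3 -1.5] T [-0.524 -0.268 -0.071] op 0.091
th 0.124 16.9 [600.5 149.1 120.1] F [ 1.7 -1.9 -2.1] T [-0.659 -0.37  -0.029] op 0.086
th 0.153 17.15 [600.5 149.2 120.1] F [ 1.4 -2.9 -2.6] T [-0.646 -0.42  -0.033] op 0.09
th 0.182 17.4 [600.4 149.3 120.1] F [ 2.1 -2.6 -1.9] T [-0.581 -0.532 -0.013] op 0.092
th 0.211 17.65 [600.3 149.3 120.1] F [ 2.  -2.5 -0.9] T [-0.595 -0.474  0.01 ] op 0.09
th 0.240 17.9 [600.3 149.2 120.1] F [ 2.9 -2.9 -1.5] T [-0.571 -0.591 -0.019] op 0.088
 18.0 [600.3 149.2 120.1] F [ 2.7 -3.5 -1.6] T [-0.603 -0.622 -0.05 ] op 0.094
```

Run:
```python
from h import *
s=env.sense();y=Rn.from_quat(s["tcp_rot"]).as_matrix()[:,1];print(np.arctan2(y[1],y[0])-np.pi/2,Rn.from_quat(s["tcp_rot"]).as_matrix()[:,2])
m=env.camera_model("wrist");im=env.read_camera("wrist")
np.savez("m5.npz",**{k:np.array(m[k]) for k in("K","R","t")})
cv2.imwrite("pics/w5.png",im);cv2.imwrite("pics/w5z.png",cv2.resize(im[180:350,220:340],None,fx=3.5,fy=3.5,interpolation=cv2.INTER_CUBIC))
```

```text
0.23920630099431262 [ 4.44573474e-04  2.02689712e-05 -9.99999901e-01]
```

View pics/w5z.png

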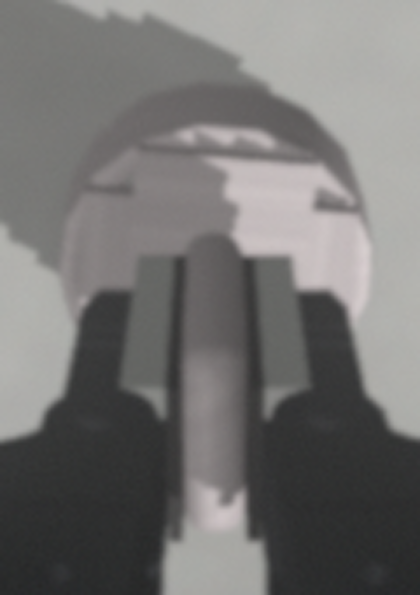

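View pics/w5.png

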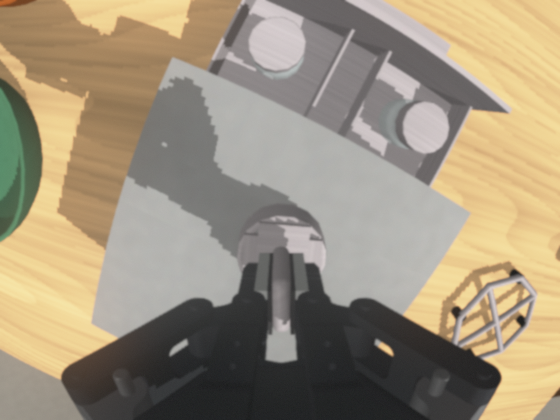

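```bash
cat >> h.py <<'E'
def tz(n=6):
    v=[]
    for _ in range(n):
        v.append(env.sense()["torque"][2]); env.pause(.02)
    return np.mean(v)
E
python3 - <<'E'
from h import *
p=[600.1,149.4,120]
for th in np.arange(.26,.38,.02):
    env.move_to(p,down(th+np.pi/2)); t=tz(); print(round(th,3),round(t,3))
    if t<-.09: break
show()
E
```

```text
0.26 -0.071
0.28 -0.072
0.3 -0.1
 19.1 [600.4 149.  120.1] F [ 3.3 -4.1 -1.5] T [-0.986 -0.744 -0.143] op 0.093
```

Run:
```python
from h import *
p=[600.2,149.1,120]
for th in(.315,.33):
    env.move_to(p,down(th+np.pi/2)); t=tz(); print(round(th,3),round(t,3))
    if t<-.14: break
show()
```

```text
0.315 -0.114
0.33 -0.123
 19.8 [600.5 148.8 120.1] F [ 3.8 -4.6 -1.3] T [-0.86  -0.756 -0.109] op 0.088
```

Run:
```python
from h import *
s=env.sense();y=Rn.from_quat(s["tcp_rot"]).as_matrix()[:,1];print(np.arctan2(y[1],y[0])-np.pi/2,s["joint_pos"])
im=env.read_camera("wrist")
cv2.imwrite("pics/w6z.png",cv2.resize(im[190:340,220:340],None,fx=4,fy=4,interpolation=cv2.INTER_CUBIC))
```

```text
0.32952134938284705 [ 2.43238001e-01  4.80303614e-01 -9.69737689e-02  9.93095207e-01
 -5.38341766e-04 -8.62835698e-02]
```

View pics/w6z.png

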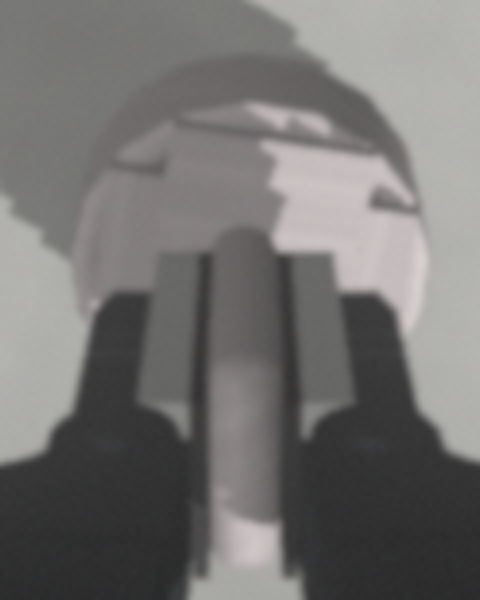

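Run:
```python
from h import *
m=env.camera_model("wrist")
f=lambda x,y:(220+x/4-.375,190+y/4-.375)
ang=lambda v:np.arctan2(v[1],v[0])
for z in(108,112):
  for p,q in(((175,122),(375,155)),((112,162),(162,172)),((372,198),(418,212))):
    print(z,p,q,ang(px2z(m,*f(*q),z)-px2z(m,*f(*p),z))-np.pi/2)
m=dict(np.load("m5.npz"))
f=lambda x,y:(220+x/3.5-.375,180+y/3.5-.375)
print(ang(px2z(m,*f(320,163),112)-px2z(m,*f(135,148),112))-np.pi/2)
```

```text
108 (175, 122) (375, 155) 0.15527793321633676
108 (112, 162) (162, 172) 0.12188120987978213
108 (372, 198) (418, 212) 0.008024279517187427
112 (175, 122) (375, 155) 0.15527793321633854
112 (112, 162) (162, 172) 0.1218812098797859
112 (372, 198) (418, 212) 0.00802427951719209
0.15327727246324963
```

Run:
```python
from h import *
im=env.read_camera("wrist");c=im[235:345,255:310]
c=cv2.resize(c,None,fx=7,fy=7,interpolation=cv2.INTER_CUBIC)
c=cv2.convertScaleAbs(c,alpha=1.8,beta=-40)
cv2.imwrite("pics/w7z.png",c[:600*1]);print(c.shape)
cv2.imwrite("pics/w7z.png",cv2.resize(c,(300,600)))
```

```text
(770, 385, 3)
```

View pics/w7z.png

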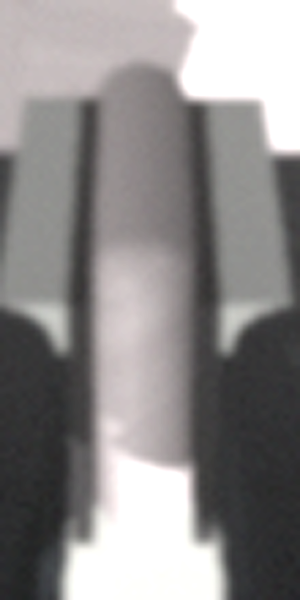

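Run:
```python
from h import *
env.set_gripper(.3);env.pause(.1);show()
im=env.read_camera("wrist")
m=env.camera_model("wrist");np.savez("m8.npz",**{k:np.array(m[k]) for k in("K","R","t")})
cv2.imwrite("pics/w8.png",im);cv2.imwrite("pics/w8z.png",cv2.resize(im[190:340,210:350],None,fx=4,fy=4,interpolation=cv2.INTER_CUBIC))
```

```text
20.32 [599.7 149.5 119.9] F [-0.   0.3  0.1] T [0.002 0.021 0.041] op 0.301
```

View pics/w8z.png

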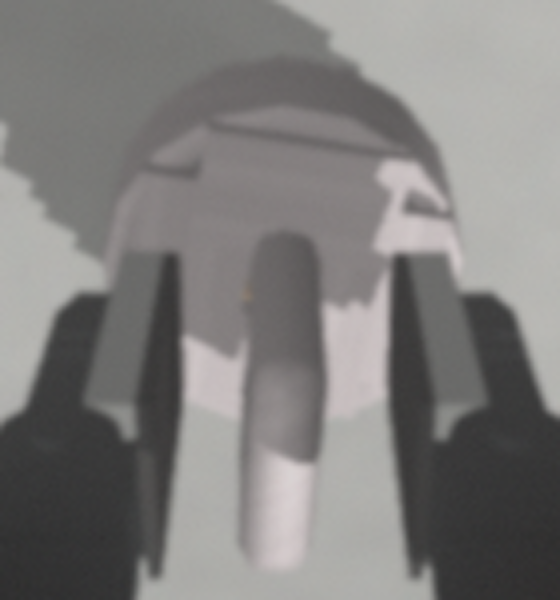

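Run:
```python
from h import *
m=dict(np.load("m8.npz"))
f=lambda x,y:(210+x/4-.375,190+y/4-.375)
ang=lambda v:np.arctan2(v[1],v[0])
g=lambda x,y,z:px2z(m,*f(x,y),z)
for p,q in(((286,370),(274,562)),((248,370),(240,550)),((324,375),(310,550))): print(ang(g(*q,152)-g(*p,152)))
print((g(286,370,152)+g(275,565,152))/2, np.linalg.norm(g(286,362,152)-g(275,568,152)))
print("lock",ang(g(405,155,112)-g(210,125,112))-np.pi/2)
```

```text
0.27954670258268033
0.2804751012737977
0.2791350234545485
[600.72995131 149.52865736 152.        ] 26.519218179394812
lock 0.1673787296732019
```

Run:
```python
from h import *
env.movel([599.9,149.4,182],v=250)
env.move_to([677,149.5,182],down(np.pi/2))
env.movel([677,149.5,128],v=200);env.pause(.2)
m=env.camera_model("wrist");im=env.read_camera("wrist");cv2.imwrite("pics/w9.png",im)
np.savez("m9.npz",**{k:np.array(m[k]) for k in("K","R","t")})
c=im[40:165,205:355]; cv2.imwrite("pics/w9z.png",cv2.resize(c,None,fx=5,fy=5,interpolation=cv2.INTER_CUBIC))
show()
```

```text
21.84 [677.9 149.8 129.9] F [ 0.8 -0.4  0.2] T [-0.024  0.047 -0.007] op 0.303
```

View pics/w9z.png

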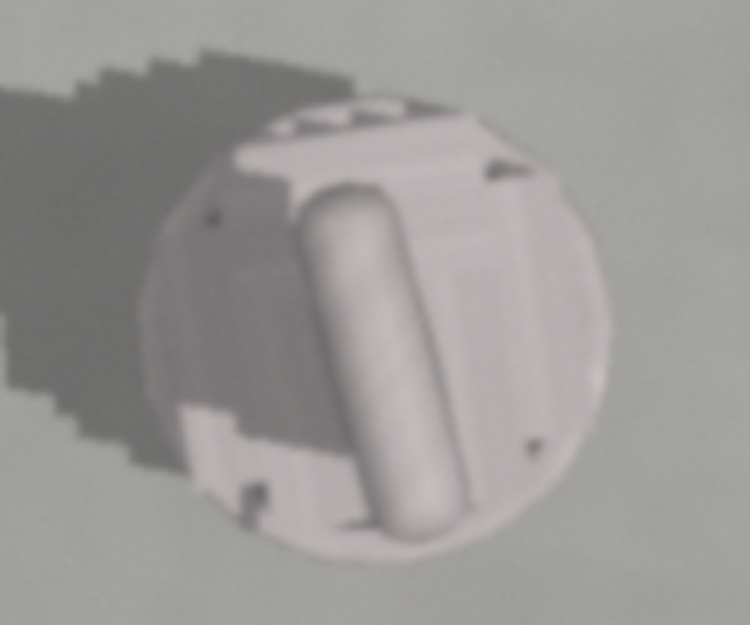

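Run:
```python
from h import *
a=.2+np.pi/2
env.movel([677,149.5,185],v=250)
env.move_to([600.6,149.5,185],down(a))
env.movel([600.6,149.5,120],v=120);env.pause(.4);show()
env.set_gripper(.12,20);show()
env.set_gripper(0,20);env.pause(.2);show();print(tz())
```

```text
23.72 [600.9 149.6 120.5] F [ 1.  -0.3 -0.4] T [ 0.039  0.004 -0.029] op 0.297
 24.02 [600.6 149.5 120. ] F [-0.1  0.3 -0. ] T [-0.008  0.032 -0.027] op 0.124
 24.43 [600.6 149.5 120. ] F [ 0.1 -1.5  0.6] T [-0.087  0.055  0.038] op 0.087
0.013779180733882145
```

Run:
```python
from h import *
for z in np.arange(121,127,1.):
    env.movel([600.6,149.5,z],v=20); s=show(z)
    if abs(s["wrist_force"][2])>4: print("STOP");break
```

```text
121.0 24.78 [600.6 149.6 121. ] F [ 0.1  0.  -0.4] T [ 0.068  0.016 -0.023] op 0.088
122.0 25.03 [600.6 149.6 122.1] F [0.3 0.6 0.4] T [ 0.038 -0.063 -0.02 ] op 0.09
123.0 25.28 [600.7 149.5 123.1] F [-0.2 -1.   0.3] T [-0.033  0.01  -0.019] op 0.09
124.0 25.53 [600.4 149.5 124. ] F [-1.  -0.6 -0.7] T [-0.059  0.122 -0.007] op 0.092
125.0 25.78 [600.4 149.5 125. ] F [-1.2  0.7 -0. ] T [-0.079  0.196  0.015] op 0.089
126.0 26.03 [600.4 149.4 126. ] F [-1.4 -0.7  0.8] T [-0.026  0.225 -0.045] op 0.09
```

Run:
```python
from h import *
for z in np.arange(129,172,3.):
    env.movel([600.5,149.5,z],v=25); s=env.sense()
    if np.abs(s["wrist_force"]).max()>4: show("STOP");break
show(z)
im=env.read_camera("wrist");cv2.imwrite("pics/w10.png",im)
```

```text
171.0 30.03 [600.7 149.5 171.2] F [-0.5  0.1 -1.2] T [ 0.003 -0.022  0.028] op 0.088
```

View pics/w10.png

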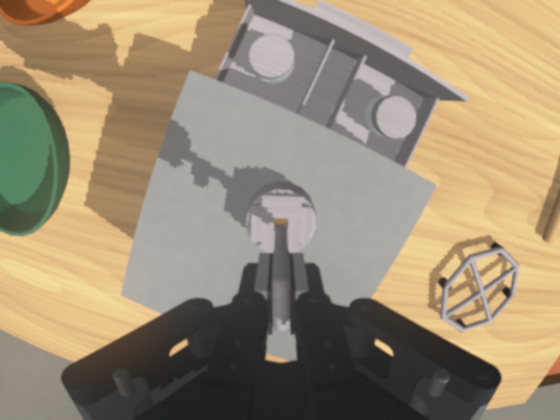

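```bash
cat >> h.py <<'E'
def tilt(hd,phi):
    """fingers tilted phi from down toward horizontal dir hd; tool x on upper side"""
    h=np.array([np.cos(hd),np.sin(hd),0]);u=np.array([0,0,1.])
    z=-np.cos(phi)*u+np.sin(phi)*h; x=np.cos(phi)*h+np.sin(phi)*u
    return Rn.from_matrix(np.stack([x,np.cross(z,x),z],1)).as_quat()
E
python3 - <<'E'
from h import *
env.set_gripper(0,40)
env.movel([600,149,225],v=250)
phi=np.radians(50)
for hd in np.arange(-3.1,3.2,.4):
    h=np.array([np.cos(hd),np.sin(hd),0]);q=tilt(hd,phi);zt=-np.cos(phi)*np.array([0,0,1])+np.sin(phi)*h
    r=[]
    for zg in(58,140):
        t=np.array([620,-167,zg])-5*h+19*zt
        r.append(env.inverse_kinematics(t,q))
    print(round(hd,2),[None if j is None else np.round(j,2) for j in r])
show()
E
```

```text
-3.1 [None, None]
-2.7 [array([-0.08,  1.25,  0.93,  2.05, -0.39, -0.35]), None]
-2.3 [array([ 0.01,  1.05,  0.5 ,  1.69, -0.6 , -0.61]), array([ 0.01,  0.99,  0.58,  1.83, -0.6 , -0.61])]
-1.9 [array([ 0.08,  0.86,  0.09,  1.24, -0.78, -0.98]), array([ 0.08,  0.79,  0.16,  1.39, -0.78, -0.98])]
-1.5 [array([ 0.11,  0.67, -0.32,  0.63, -0.87, -1.51]), array([ 0.11,  0.57, -0.25,  0.8 , -0.87, -1.51])]
-1.1 [array([ 0.08,  0.53, -0.72, -0.1 , -0.79, -2.14]), array([ 0.08,  0.39, -0.64,  0.12, -0.79, -2.14])]
-0.7 [array([-0.03,  0.49, -1.  , -0.67, -0.49, -2.67]), array([-0.03,  0.29, -0.92, -0.39, -0.49, -2.67])]
-0.3 [array([-0.24,  0.49, -1.12, -0.91, -0.04, -3.1 ]), array([-0.24,  0.27, -1.02, -0.59, -0.04, -3.1 ])]
0.1 [array([-0.46,  0.49, -1.04, -0.74,  0.42,  2.76]), array([-0.46,  0.28, -0.95, -0.45,  0.42,  2.76])]
0.5 [array([-0.6 ,  0.51, -0.78, -0.22,  0.75,  2.25]), array([-0.6 ,  0.36, -0.7 ,  0.01,  0.75,  2.25])]
0.9 [array([-0.64,  0.64, -0.4 ,  0.49,  0.87,  1.62]), array([-0.64,  0.53, -0.33,  0.67,  0.87,  1.62])]
1.3 [array([-0.62,  0.83,  0.02,  1.14,  0.81,  1.06]), array([-0.62,  0.75,  0.09,  1.3 ,  0.81,  1.06])]
1.7 [array([-0.55,  1.02,  0.42,  1.62,  0.64,  0.67]), array([-0.55,  0.96,  0.5 ,  1.76,  0.64,  0.67])]
2.1 [array([-0.46,  1.21,  0.84,  1.99,  0.43,  0.4 ]), None]
2.5 [None, None]
2.9 [None, None]
 30.67 [601.  149.2 226.5] F [-0.3 -0.7 -0.6] T [-0.003  0.042  0.008] op 0.086
```

Run:
```python
from h import *
phi=np.radians(50);hd=.9
h=np.array([np.cos(hd),np.sin(hd),0]);q=tilt(hd,phi);zt=-np.cos(phi)*np.array([0,0,1])+np.sin(phi)*h
env.move_to(np.array([620,-167,200])-5*h+19*zt,q);env.pause(.1)
m=env.camera_model("wrist");im=env.read_camera("wrist");cv2.imwrite("pics/w11.png",im)
np.savez("m11.npz",**{k:np.array(m[k]) for k in("K","R","t")})
print([(np.round(d["xyz"],1),round(d["p"],2)) for d in env.spot_point("wrist","cazuela")])
for k in range(12):
    b=k*np.pi/6;p=proj(m,[620+87*np.cos(b),-167+87*np.sin(b),45]);
    cv2.circle(im,tuple(int(round(v)) for v in p),2,(0,0,255),-1)
cv2.imwrite("pics/w11o.png",im)
cv2.imwrite("pics/s11.png",env.read_camera("side"))
show()
```

```text
[(array([ 617. , -166.1,   -1.7]), 0.77), (array([ 652.4, -124.9,  153.2]), 0.2)]
 32.33 [ 626.4 -158.4  188. ] F [ 0.4  0.1 -1. ] T [-0.562  0.494 -0.026] op 0.084
```

View pics/w11o.png

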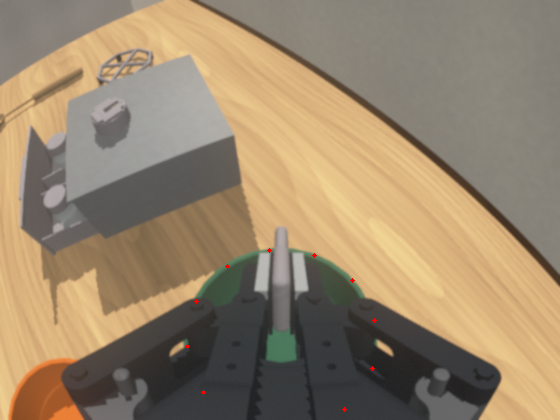

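View pics/s11.png

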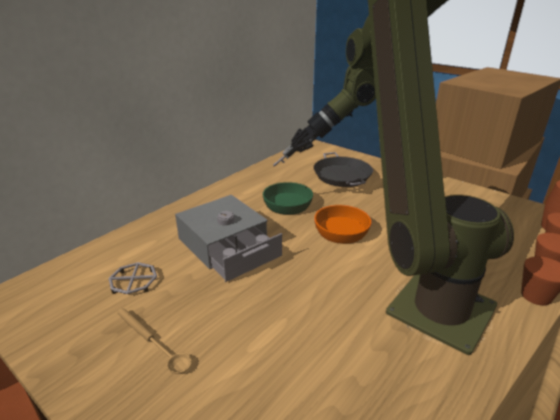

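Run:
```python
from h import *
phi=np.radians(50);hd=.9
h=np.array([np.cos(hd),np.sin(hd),0]);zt=-np.cos(phi)*np.array([0,0,1])+np.sin(phi)*h
b=np.array([619,-166.5,0])-6*h+19*zt
env.set_gripper(0,25)
env.movel(b+[0,0,100],v=120);env.movel(b+[0,0,68],v=60);env.pause(.4);s0=show("near")
for zg in np.arange(66,52,-1.5):
    env.movel(b+[0,0,zg],v=25);env.pause(.08);s=show(zg)
    if np.linalg.norm(s["wrist_force"]-s0["wrist_force"])>2.5: break
```

```text
near 34.61 [ 624.4 -159.9   56. ] F [ 0.6  0.5 -0.2] T [-0.579  0.499  0.017] op 0.089
66.0 34.94 [ 624.3 -159.7   53.7] F [ 0.6 -0.4 -0.5] T [-0.603  0.498  0.024] op 0.082
64.5 35.27 [ 624.3 -159.8   52.2] F [ 0.1 -0.5 -0.8] T [-0.597  0.477 -0.007] op 0.086
63.0 35.61 [ 624.3 -159.8   50.7] F [-0.1 -1.1 -0.9] T [-0.591  0.448 -0.035] op 0.085
61.5 35.94 [ 624.3 -159.8   49.2] F [ 1.  -0.1 -1.4] T [-0.601  0.481 -0.017] op 0.083
60.0 36.27 [ 624.3 -159.8   47.8] F [-0.2 -0.8 -1. ] T [-0.68   0.469 -0.011] op 0.084
58.5 36.61 [ 624.3 -159.8   46.3] F [ 0.8 -0.7 -0.3] T [-0.6    0.456  0.045] op 0.085
57.0 36.94 [ 624.3 -159.8   44.7] F [ 0.7 -0.8 -1.6] T [-0.555  0.477 -0.013] op 0.085
55.5 37.27 [ 624.3 -159.8   43.3] F [ 0.3 -0.5 -0.3] T [-0.638  0.466 -0.029] op 0.086
54.0 37.61 [ 624.4 -159.8   41.9] F [-0.4 -0.4 -0. ] T [-0.578  0.354 -0.043] op 0.087
52.5 37.94 [ 624.6 -159.9   41.2] F [-3.3 -2.   5.2] T [0.042 0.137 0.238] op 0.086
```

Run:
```python
from h import *
phi=np.radians(50);hd=.9
h=np.array([np.cos(hd),np.sin(hd),0]);zt=-np.cos(phi)*np.array([0,0,1])+np.sin(phi)*h
b=np.array([619,-166.5,0])-6*h+19*zt
env.movel(b+[0,0,53.5],v=25);show()
cv2.imwrite("pics/w12.png",env.read_camera("wrist"))
env.set_gripper(.12);env.pause(.2);show()
cv2.imwrite("pics/w13.png",env.read_camera("wrist"))
```

```text
38.19 [ 624.5 -159.9   41.4] F [-0.1 -0.5  2.9] T [-0.261  0.174 -0.066] op 0.086
 38.66 [ 624.2 -159.6   41. ] F [-0.1  0.4 -0.3] T [-0.594  0.465 -0.013] op 0.12
```

View pics/w12.png

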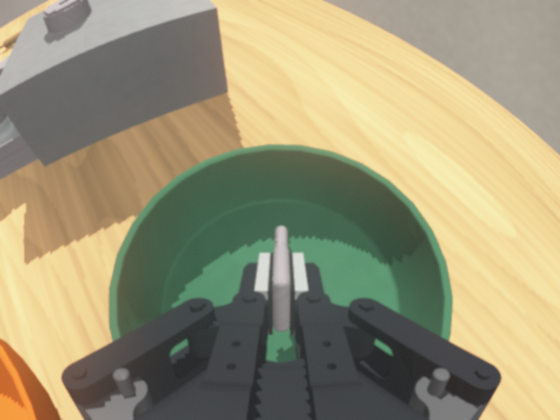

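View pics/w13.png

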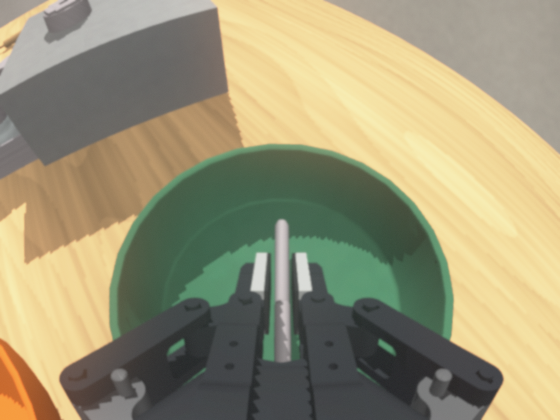

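Run:
```python
from h import *
phi=np.radians(50);hd=.9
h=np.array([np.cos(hd),np.sin(hd),0]);zt=-np.cos(phi)*np.array([0,0,1])+np.sin(phi)*h
p=env.sense()["tcp_pos"]
env.set_gripper(.25)
env.movel(p+[0,0,70],v=100);show()
env.movel(p+[0,0,150]-60*zt,v=200);env.pause(.3);show()
cv2.imwrite("pics/w14.png",env.read_camera("wrist"))
t=env.read_camera("top");cv2.imwrite("pics/t14.png",t);cv2.imwrite("pics/s14.png",env.read_camera("side"))
```

```text
39.83 [ 623.8 -159.5  110.6] F [ 0.7 -0.3 -0.2] T [-0.566  0.488  0.003] op 0.248
 40.91 [ 595.4 -195.1  228.6] F [0.1 0.2 0.4] T [-0.552  0.466 -0.027] op 0.249
```

View pics/w14.png

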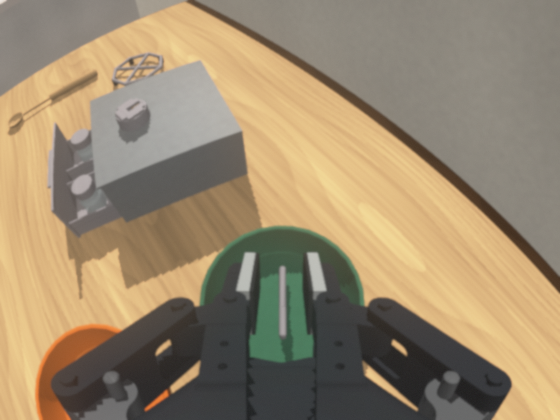

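View pics/s14.png

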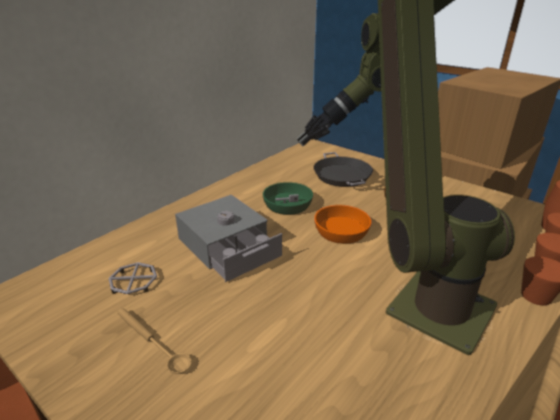

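View pics/t14.png

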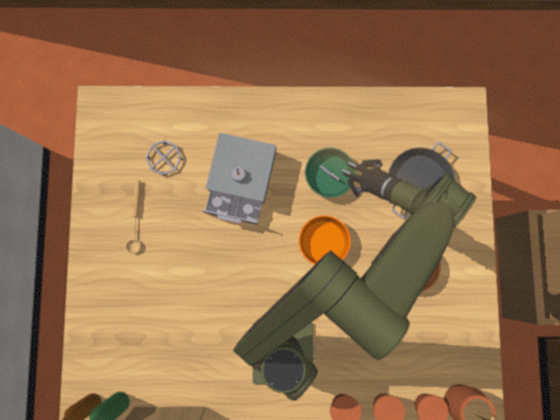

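The pictures show the key lying in the green cazuela (top, about (328,172)). The drawer is out with both jars standing (top, (217,202) and (248,209)), and everything else is where it was. The gripper is clear and touching nothing.

Run:
```python
from h import *
env.finish_job(); show()
```

```text
the job is handed in; nothing more can be done
the job is handed in; nothing more can be done
```

The job is done and handed in at about 41 s. The key is lying in the green cazuela, and the drawer is open with both jars standing in it.

- **Turning:** I turned the key about 0.5 rad clockwise until the drawer sprang out, then turned it back to the anticlockwise stop. Torque stayed at or below about 0.14 N m.
- **Drawing out:** I let go once to check the key's angle by camera, set it to line up with the notch I had measured, and drew it straight up. The side and lift forces stayed below 4 N.
- **Placing:** I lowered the key tilted until its foot touched the dish floor, then released it, so its bow end tipped down about 3 cm to lie flat.

**Last checks:** The final wrist, side and top pictures show the key flat in the green dish and the other things apparently where they were. The robot is touching nothing.

**What disagreed:** At the stop, the tool read up to 0.33 rad while the notch measured about 0.17 rad. After I let go, the key itself measured 0.25 to 0.28 rad in two views. I put this down to play and give in the grip, and pulled at 0.20 rad. The torque rose only slowly there, so the stop never showed as a sharp step.

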